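# Set the darkroom timer's thumbwheel

### The arm

A 6-joint arm with a two-finger parallel gripper is mounted at the origin on the work surface. World frame = base frame: x ahead of the robot, y to its left, z up, the work surface at z = 0. Lengths are in m, angles in rad, forces in N, time in s.
With the tool pointing down it reaches from about 0.325 to 0.775 m from the base axis. Payload 5.5 kg.
Tool frame: the origin (TCP) lies between the finger pads; the fingertips stand 19 mm ahead of it and the grasp point (between the pads) is the TCP; z points along the fingers, y is the line along which they close (so a half turn about z gives the same grasp; the last joint's range is limited). The gripper opens to 85 mm and grips with 20 to 120 N. Pads are 22 mm wide; open, the fingers measure 114 mm over their backs; the gripper's body (76 mm by 85 mm) begins 54 mm behind the grasp point. The pads swing forward as they close: fully open they stand 13 mm farther back than shut.
Start: joints at [1.088, 0.091, 1.231, -0, 1.82, -0.057], TCP at [0.248, 0.546, 0.215] pointing down, gripper open.
Joint ranges: [-2.87, 2.87], [-0.86, 2.18], [0.17, 2.46], [-1.51, 4.65], [0.06, 2.69], [-2.65, 2.65]. Speed limits (rad/s): [2.57, 2.57, 3.01, 3.14, 3.14, 3.14].

### API

Orientations are given as a unit quaternion [x, y, z, w].
In Python, from rig import arm gives the robot as it stands.
- The arm moves only by the tool arm_command, never from a script. Its argument "commands" is one flat list of numbers, 6 for each row, row after row: the shift along the world's x, y, z each as a share of 0.1 m, from -1 to 1, then the turn, a rotation vector about the world's x, y, z each as a share of 60 degrees, from -1 to 1. In form: [tx, ty, tz, ax, ay, az, tx, ty, tz, ax, ay, az, ...]. A call has 1 to 12 rows; each row is the pose to reach, as a shift and turn from the pose commanded when the call began; what a row does not reach only later rows make up. A row lasts 1/8 s, in which the tool goes at most 62.5 mm and 10.7 degrees, less where a joint would pass 70% of its speed; a pose out of reach is approached as far as the arm can. A call with a number of a shift or a turn outside -1 to 1 is refused whole. A call with a gripper value outside its range is refused whole. "fingers" is the opening, from 0 (shut) to 1 (fully open), set as the call begins (left out, the last holds). The fingers move at their own pace and stop on an object; "newtons" is the grip in N (left out, the last holds). Time passes only in rows, so rows that repeat a pose let the fingers close. It gives the time, the measured TCP pose, the force, the opening and the grip force at its end, in the units of the state.
- arm.get_state(): the state, without advancing time (a new reading comes with each control period).
- arm.snapshot(name): name is "side" or "top"; returns a dict with "pixels" (384x512x3 uint8, red, green, blue), "z_map" (384x512 float32, m along the optical axis (not along the pixel's ray), 0 where there is no reading), "vfov" (degrees; the focal length in pixels is half the picture's height over the tangent of half this angle, whatever the lens; pixels are square), "cx", "cy" (the principal point, pixels), "T" (4x4, takes a point from camera to world coordinates). Camera axes: x right, y up, looking along -z (the intrinsics and any distortion apply to the point x, -y, -z); pixel columns grow to the right and rows downward; lengths in m; the calibration is good to about 2 mm. A picture is of the moment at which its call begins.
- arm.job_done(): hands the job in; it is judged then, once.
Trained networks look in the newest picture that a camera, given by its name, has taken for a name from the list of things; names that differ only in an ending like _2 or _b are one class to them, and where a whole thing is asked for, a point or a joint stands for the part that bears it (a point fixed in the world has none). Each returns a list of dicts, best first, with "conf" (0 to 1); they miss things now and then, are a little off and sometimes report something else, mostly with a low value. They report only what shows in the picture. A call takes as long as a camera call. They do not tell look-alikes from the thing itself.
- arm.look_for(name, camera): "bbox" ([centre column, centre row, width, height] in pixels, round what is visible of it).
- arm.cut_out(name, camera): "pixels" (384x512 bool, what is visible of it) and "bbox" ([centre column, centre row, width, height] in pixels, round what is visible of it).
- arm.pinpoint(name, camera): "at" ([column, row] in pixels: a listed point, or the origin of a listed thing).
The state is a dict: "time_s": time; "qpos": joint angles; "qd": joint speeds; "joint_torque": joint torques, N m; "position": TCP position; "orientation": TCP orientation; "wrist_force": force on the tool from outside, world axes, zero at the start; "ft_torque": the same for the moment, N m; "grip_width": finger opening in m; "grasp_force": force on a finger pad.
Only numpy, scipy, OpenCV 4.12 (cv2) and the standard library are available. Lean on these libraries where they do the work, as an engineer would, in place of code of your own. Each camera call takes 0.05 s, during which the arm holds its last target. There are 200 camera calls.

### The job

Slide the cream developing tank away from the front of the grey timer and leave it standing inside the green painted disc. Then pull the timer's black setting knob out until it clicks, roll the knurled thumbwheel away from the robot until its white bar stands at the red mark, and push the knob fully home again. Keep the tank upright and do not disturb the other things on the counter.

Things in the scene. Friction and masses are not known exactly. Their poses are not given: they have to be found in the camera images.
- timer: Grey metal darkroom timer, fixed: case 110 (x) x 200 (y) x 75 mm high. Origin on the counter under its centre; own x points from its front face (x = -55 mm, facing the robot but for the yaw) to its back, y to the left as seen from the robot, z up. Knob on the front face, thumbwheel standing out of the top, and a small fixed toggle on top at x = +20, y = +60, reaching 95 mm above the counter.
- knob_head (a point): Centre of the head of the black push-pull setting knob, 45 mm above the counter: head 26 mm in diameter, 18 mm long along the timer's x, red dot on its front. Timer y = +60; x = -80 when in (front of the head at x = -89), 14 mm nearer the robot when out. A neck 12 mm thick and 16 mm long (when in) joins it to the case.
- set_knob (a joint): Travel of the setting knob along the timer's -x (towards the robot), m: 0 fully in, 0.014 fully out. It snaps to whichever end is nearer; about 4 N starts it from either end.
- wheel_axle (a point): Centre of the black knurled thumbwheel, 68 mm up, at timer x = 0, y = -50; radius 30 mm, 14 mm wide, axle along the timer's y, top 98 mm above the counter. Sprung: pressed from above it sinks up to 3 mm (2 N + 2 N per mm). Fixed cheeks beside it (8 mm wide, radius 22.5) bear thin white click marks and one broad red one, two clicks behind the top (far side from the robot).
- time_wheel (a joint): Angle of the thumbwheel, rad: 0 = white bar at the top, positive when the top of the wheel rolls along the timer's +x (away from the robot). Clicks every 0.349 rad (10.5 mm of rim) and settles in the nearest click; red mark at +0.698; stops at -1.45 and 1.45. About 1.5 N at the rim takes it over a click; the knurl grips well. At the start the bar is one to three clicks on the robot's side of the top.
- tank_mid (a point): Centre of the loose cream enamel developing tank, an upright cylinder 80 mm in diameter and 84 mm high, about 0.4 kg, too wide for most grippers; this point is 42 mm above its base, z up. At the start it stands in front of the setting knob.
- patch_mid (a point): Centre of the flat green painted disc on the counter, 150 mm in diameter, no height, to the left or to the right of the timer.
- loupe_mid (a point): Bystander: brass focusing loupe standing upright, 36 mm in diameter, 45 mm high; the point is at its centre. It stands close in front of the thumbwheel's half of the timer.
- clip_mid (a point): Bystander: black bakelite film clip, 24 x 70 x 17 mm, its long side along its own y; the point is its centre, 7 mm above the counter.
- lens_mid (a point): Bystander: smoky glass lens element in a flat steel cell, 56 mm in diameter, 13 mm high; the point is at its centre.
- canister_mid (a point): Bystander: grey film canister with a black lid, standing, 33 mm in diameter, 51 mm high; the point is at its centre.
- box_mid (a point): Bystander: yellow and red slide box, 60 x 55 x 52 mm; the point is at its centre.
- cap_mid (a point): Bystander: black lens cap lying flat, 52 mm in diameter, 9 mm high; the point is at its centre.
Not all that is in view belongs to the job. What is shaped like the part that bears tank_mid but blue or purple is not meant.

How it is judged:
On the way, in this order (a step that is already met when the one before it is completed fails the run):
1. the tank stands upright inside the green disc (its centre within 40 mm of the disc's centre) (horizontal distance between tank_mid and patch_mid below 0.04 m and angle between tank_mid's own z axis and vertical below 0.1 rad), for 0.2 s.
2. the setting knob is pulled out to its click (more than 11 mm) (value of joint set_knob above 0.011 m), for 0.2 s.
3. with the knob out, the wheel stands at the red mark (within 0.13 rad) (value of joint time_wheel between 0.568 and 0.828 rad and velocity of joint time_wheel between -0.1 and 0.1 rad/s and value of joint set_knob above 0.011 m), for 0.2 s.
At the end, for the whole second after the job is handed in: The tank stands upright on the counter with its centre within 40 mm of the green disc's centre, the thumbwheel rests in the click at the red mark (0.698 +- 0.13 rad), and the setting knob is fully in (less than 2 mm out) (all of step 1 and value of joint time_wheel between 0.568 and 0.828 rad and velocity of joint time_wheel between -0.1 and 0.1 rad/s and value of joint set_knob below 0.002 m and height (world z) of tank_mid below 0.05 m); the robot touches nothing.
It fails at once if the tank is tipped (more than 0.35 rad) (angle between tank_mid's own z axis and vertical above 0.35 rad).
It fails at once if the loupe, film clip, lens element, film canister, slide box or lens cap is shoved more than 20 mm (distance of any of loupe_mid, clip_mid, lens_mid, canister_mid, box_mid, cap_mid from where it was at the start of the episode above 0.02 m).
It also fails if it takes over 67 s, if anything falls off the work surface, if the arm or the gripper's body presses on something with over 40 N, if the wrist force passes 120 N, or if a joint passes its speed limit or range.

## Working session

There is one attempt and no reset: what is moved stays moved. The work goes in short steps, Python scripts to look and compute and a tool call to move; the robot and the scene stay as the last step left them, time stands still between calls to the robot, and variables do not carry over. Pictures are saved under pics/ and viewed, at most 10 in all, crops included, and the job is handed in when it is done.

Besides the shell and the picture viewer there is one more tool, called as name(argument=value, ...), one argument or row to a line, values as JSON. arm_command: Moves the arm, as the interface text tells. Shift numbers are shares of 0.1 m and turn numbers shares of 60 degrees, none past 1 either way. Its arguments: {"type":"object","properties":{"commands":{"type":"array"},"fingers":{"type":"number"},"newtons":{"type":"number"}},"required":["commands"]}

```bash
mkdir -p pics; cat > h.py <<'E'
import numpy as np,cv2
from rig import arm
def snap(n):
    s=arm.snapshot(n); s['f']=192/np.tan(np.radians(s['vfov'])/2); return s
def ray(s,u,v):
    d=np.array([(u-s['cx'])/s['f'],-(v-s['cy'])/s['f'],-1.]);T=np.array(s['T']);return T[:3,3],T[:3,:3]@d
def at_z(s,u,v,z):
    o,d=ray(s,u,v);return o+d*(z-o[2])/d[2]
def proj(s,p):
    T=np.array(s['T']);c=T[:3,:3].T@(np.array(p)-T[:3,3]);return np.array([s['cx']+s['f']*c[0]/-c[2],s['cy']-s['f']*c[1]/-c[2]])
def cloud(s):
    v,u=np.mgrid[:384,:512];z=s['z_map'];T=np.array(s['T'])
    c=np.stack([(u-s['cx'])/s['f']*z,-(v-s['cy'])/s['f']*z,-z],-1);return c@T[:3,:3].T+T[:3,3]
def save(s,n,crop=None,k=1):
    im=s['pixels'][:,:,::-1]
    if crop: im=im[crop[1]:crop[3],crop[0]:crop[2]]
    cv2.imwrite('pics/'+n,cv2.resize(im,None,fx=k,fy=k,interpolation=cv2.INTER_CUBIC))
E
python3 - <<'E'
from h import *
np.set_printoptions(precision=3,suppress=True)
Z=dict(timer=0,knob_head=.045,wheel_axle=.068,tank_mid=.042,patch_mid=0,loupe_mid=.0225,clip_mid=.007,lens_mid=.0065,canister_mid=.0255,box_mid=.026,cap_mid=.0045)
for c in('top','side'):
    s=snap(c);save(s,c+'0.png');print(c,s['f'],s['cx'],s['cy'],np.array(s['T'])[:3].round(3).tolist(),[k for k in s])
    for n,z in Z.items():
        for d in arm.pinpoint(n,c)[:3]: print(n,round(d['conf'],2),np.round(d['at'],1),at_z(s,*d['at'],z))
E
```

```text
top 384.1487854174394 254.6730576842338 195.6699554707226 [[-0.012, 0.988, -0.152, 0.383], [-0.999, -0.006, 0.038, 0.004], [0.036, 0.152, 0.988, 1.074]] ['pixels', 'z_map', 'vfov', 'cx', 'cy', 'T', 'f']
timer 0.85 [259.8 167.3] [ 0.631 -0.053  0.   ]
timer 0.54 [243.3 219.3] [ 0.482 -0.004  0.   ]
knob_head 0.45 [242.3 194.3] [ 0.545 -0.002  0.045]
wheel_axle 0.51 [279.1 162. ] [ 0.629 -0.101  0.068]
tank_mid 0.86 [243.7 219.7] [ 0.477 -0.005  0.042]
tank_mid 0.73 [307.3 230.6] [ 0.446 -0.176  0.042]
tank_mid 0.56 [257.2 274.4] [ 0.332 -0.04   0.042]
patch_mid 0.92 [151.5 227.7] [0.46 0.25 0.  ]
loupe_mid 0.54 [284.5 196.7] [ 0.542 -0.119  0.022]
clip_mid 0.63 [207.8 162.4] [0.644 0.095 0.007]
lens_mid 0.78 [354.8 238.3] [ 0.425 -0.315  0.006]
canister_mid 0.47 [321.5 155.9] [ 0.657 -0.226  0.026]
box_mid 0.74 [ 97.3 174.4] [0.606 0.395 0.026]
cap_mid 0.78 [380.9 173.8] [ 0.609 -0.401  0.004]
cap_mid 0.4 [280.3 160.9] [ 0.648 -0.111  0.004]
side 447.1440975213565 250.2852058914228 191.4574136829795 [[0.953, 0.181, -0.244, 0.178], [-0.304, 0.577, -0.758, -1.039], [0.003, 0.796, 0.605,
[... 217 characters left out ...]
33 [255.3 280.1] [ 0.416 -0.343  0.045]
wheel_axle 0.53 [302.9 198.4] [ 0.64  -0.107  0.068]
tank_mid 0.96 [239.3 194.5] [ 0.478 -0.001  0.042]
tank_mid 0.93 [201.9 211.2] [ 0.351 -0.045  0.042]
tank_mid 0.66 [248.3 235.9] [ 0.448 -0.185  0.042]
patch_mid 0.74 [210.4 162.4] [0.448 0.26  0.   ]
patch_mid 0.5 [301.4 197.5] [ 0.676 -0.023  0.   ]
loupe_mid 0.49 [275.3 218.6] [ 0.552 -0.119  0.022]
lens_mid 0.71 [255.9 280. ] [ 0.429 -0.311  0.006]
canister_mid 0.77 [319.3 235.2] [ 0.643 -0.225  0.025]
box_mid 0.71 [244.1 131.3] [0.613 0.392 0.026]
cap_mid 0.87 [335.1 292.4] [ 0.604 -0.407  0.004]
cap_mid 0.37 [318.8 236.1] [ 0.651 -0.208  0.004]
cap_mid 0.26 [295.5 205.8] [ 0.64  -0.061  0.004]
```

```bash
python3 -c "
import cv2,numpy as np
a=cv2.imread('pics/top0.png');b=cv2.imread('pics/side0.png')
cv2.imwrite('pics/both.png',cv2.resize(np.vstack([a,b]),(800,1200))[:, :]) 
cv2.imwrite('pics/t.png',cv2.resize(a,(800,600)));cv2.imwrite('pics/s.png',cv2.resize(b,(800,600)))"
```

```text
(no output)
```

View pics/t.png

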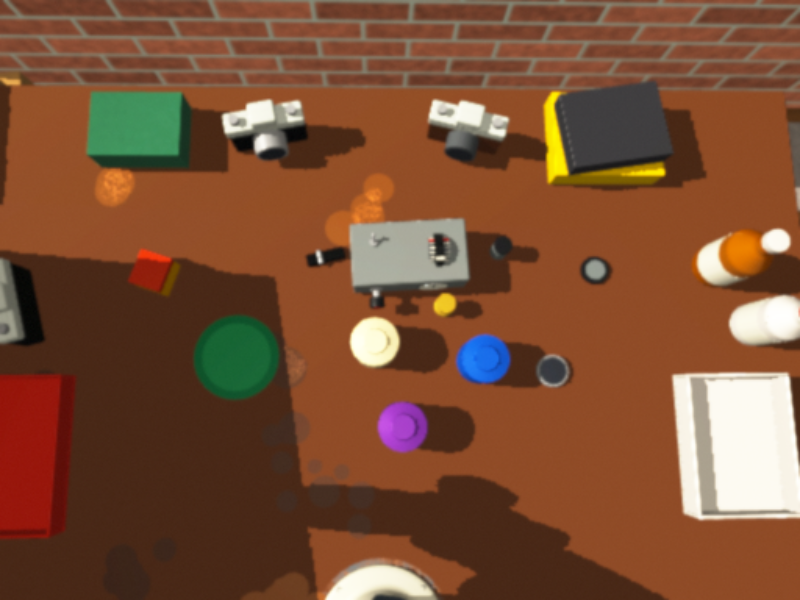

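View pics/s.png

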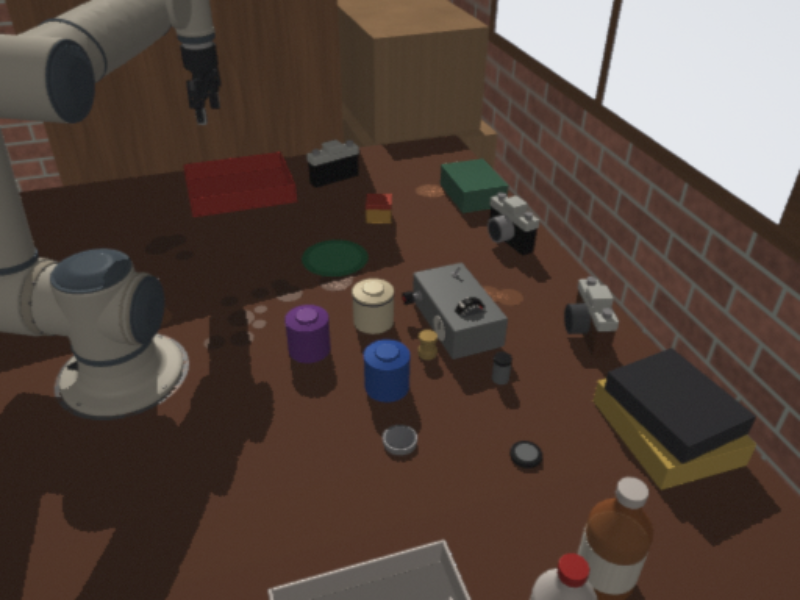

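The top view (800x600) shows the cream tank at (375,342), the blue look-alike at (484,359) and the purple one at (402,427). It also shows the green disc at (237,357), left of the timer at (409,254). The tank meant is the cream one in front of the knob at (376,298). I'll confirm it in a crop and measure with depth.

```bash
python3 - <<'E'
from h import *
np.set_printoptions(precision=4,suppress=True)
s=snap('top');save(s,'crop1.png',(215,125,325,285),3.7);P=cloud(s)
t=snap('side');Q=cloud(t)
st=arm.get_state();print(st['position'],st['orientation'])
# timer top
for C in(P,Q):
    m=(abs(C[...,2]-.075)<.006)&(C[...,0]>.55)&(C[...,0]<.72)&(C[...,1]>-.2)&(C[...,1]<.1)
    p=C[m][:,:2].astype(np.float32);r=cv2.minAreaRect(p);print('timer',m.sum(),r,C[m][:,2].mean())
for n,c in(('tank',(.477,-.003)),('blue',(.447,-.18)),('loupe',(.547,-.119))):
  for C in(P,Q):
    d=np.hypot(C[...,0]-c[0],C[...,1]-c[1]);zz=C[...,2];m=(d<.055)&(zz>.015)
    p=C[m]; top=np.percentile(p[:,2],98);
    for lo,hi in((.015,1),(top-.006,1),(top-.016,top-.006)):
        q=p[(p[:,2]>lo)&(p[:,2]<hi)]
        if len(q)>5: print(n,top,lo,cv2.minEnclosingCircle(q[:,:2].astype(np.float32)),len(q))
for im,C in((s,P),(t,Q)):
    a=im['pixels'].astype(int);m=(a[...,1]>a[...,0]+25)&(a[...,1]>a[...,2]+10)&(abs(C[...,2])<.01)&(abs(C[...,1]-.25)<.12)&(abs(C[...,0]-.455)<.12)
    print('patch',m.sum(),cv2.minEnclosingCircle(C[m][:,:2].astype(np.float32)))
E
```

```text
[0.2478 0.5464 0.2147] [0.2113 0.9774 0.     0.    ]
timer 2758 ((0.631312370300293, -0.053259819746017456), (0.11075171828269958, 0.1997845470905304), 3.014901638031006) 0.07513110190126016
timer 1168 ((0.6297179460525513, -0.05765831470489502), (0.1106906607747078, 0.20143748819828033), 3.166455030441284) 0.07147039510751584
tank 0.08662236507036204 0.015 ((0.4784209728240967, 0.006653719116002321), 0.040140315890312195) 755
tank 0.08662236507036204 0.08062236507036204 ((0.4724133312702179, 0.003592478111386299), 0.035074763000011444) 254
tank 0.08662236507036204 0.07062236507036204 ((0.47839856147766113, 0.006591365206986666), 0.04015550762414932) 478
tank 0.08159064043926778 0.015 ((0.4770495593547821, 0.003294563852250576), 0.042705003172159195) 701
tank 0.08159064043926778 0.07559064043926778 ((0.4754413068294525, -0.0029742219485342503), 0.036802466958761215) 145
tank 0.08159064043926778 0.06559064043926778 ((0.4770656228065491, 0.003584092715755105), 0.04242013767361641) 214
blue 0.08672225244476284 0.015 ((0.4481523931026459, -0.17869099974632263), 0.04030569642782211) 814
b
[... 670 characters left out ...]
07781941271814641 0.0718194127181464 ((0.583092451095581, -0.11430401355028152), 0.03915997967123985) 177
loupe 0.07781941271814641 0.06181941271814641 ((0.5808784365653992, -0.11666398495435715), 0.0379880927503109) 34
loupe 0.07346233898372061 0.015 ((0.5731050372123718, -0.11632228642702103), 0.044124770909547806) 457
loupe 0.07346233898372061 0.0674623389837206 ((0.5824028253555298, -0.1180887371301651), 0.04022602736949921) 109
loupe 0.07346233898372061 0.05746233898372061 ((0.579325795173645, -0.11484919488430023), 0.04273563623428345) 49
patch 2266 ((0.4601169526576996, 0.2513439655303955), 0.07446061819791794)
patch 455 ((0.4610578119754791, 0.24952656030654907), 0.06235918775200844)
```

View pics/crop1.png

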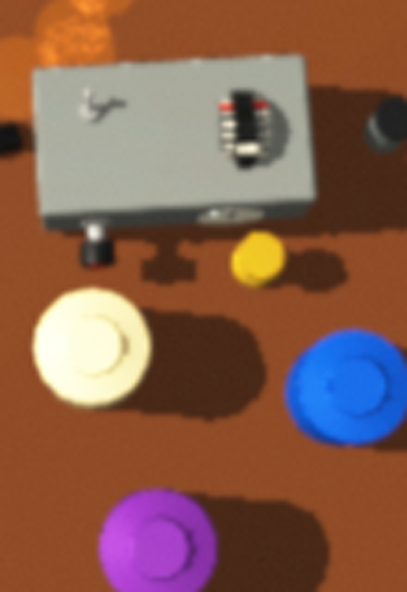

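The crop confirms it: the cream tank is at crop (92,347), directly in front of the knob at (96,245). The blue and purple ones are decoys. I'll push it left with half-open fingers straddling it from its right side, moving above the start of the push first.

arm_command(
  commands=[0.325,-0.9,0,0,0,-0.156,0.325,-0.9,0,0,0,-0.156],
  fingers=0.59,
)

```text
time_s: 1.55
position: [0.2808, 0.4548, 0.2144]
orientation: [0.291, 0.957, -0.0, 0.0]
wrist_force: [0.1, -0.2, -0.1]
grip_width: 0.0519
grasp_force: 0.0
```

arm_command(
  commands=[0.325,-0.9,0,0,0,-0.156,0.325,-0.9,0,0,0,-0.156],
)

```text
time_s: 1.8
position: [0.3135, 0.3644, 0.215]
orientation: [0.369, 0.929, 0.0, 0.0]
wrist_force: [0.8, 0.4, -0.6]
grip_width: 0.0502
grasp_force: 0.0
```

arm_command(
  commands=[0.325,-0.9,0,0,0,-0.156,0.325,-0.9,0,0,0,-0.156],
)

```text
time_s: 2.05
position: [0.3459, 0.2743, 0.215]
orientation: [0.444, 0.896, 0.0, 0.0]
wrist_force: [-0.8, 0.7, -0.3]
grip_width: 0.0503
grasp_force: 0.0
```

arm_command(
  commands=[0.325,-0.9,0,0,0,-0.156,0.325,-0.9,0,0,0,-0.156],
)

```text
time_s: 2.3
position: [0.3784, 0.1842, 0.215]
orientation: [0.515, 0.857, 0.0, 0.0]
wrist_force: [0.8, 0.5, -0.8]
grip_width: 0.0506
grasp_force: 0.0
```

arm_command(
  commands=[0.325,-0.9,0,0,0,-0.156,0.325,-0.9,0,0,0,-0.156],
)

```text
time_s: 2.55
position: [0.4108, 0.0941, 0.2149]
orientation: [0.584, 0.812, 0.0, 0.0]
wrist_force: [0.1, 0.3, -1.5]
grip_width: 0.05
grasp_force: 0.0
```

arm_command(
  commands=[0.325,-0.9,0,0,0,-0.156,0.325,-0.9,0,0,0,-0.156],
)

```text
time_s: 2.8
position: [0.4432, 0.004, 0.2147]
orientation: [0.648, 0.762, -0.0, 0.0]
wrist_force: [-0.1, -0.0, 0.1]
grip_width: 0.0503
grasp_force: 0.0
```

arm_command(
  commands=[0.325,-0.9,0,0,0,-0.156,0.325,-0.9,0,0,0,-0.156,0.325,-0.9,0,0,0,-0.156],
)

```text
time_s: 3.18
position: [0.4754, -0.0854, 0.2141]
orientation: [0.708, 0.706, -0.0, -0.0]
wrist_force: [-0.0, 0.6, -0.5]
grip_width: 0.0501
grasp_force: 0.0
```

arm_command(
  commands=[0.02,0,-0.9,0,0,0,0.02,0,-0.9,0,0,0],
)

```text
time_s: 3.42
position: [0.4759, -0.0822, 0.1214]
orientation: [0.706, 0.708, -0.001, -0.002]
wrist_force: [0.2, 0.7, 0.3]
grip_width: 0.0504
grasp_force: 0.0
```

arm_command(
  commands=[0,0,-0.4,0,0,0,0,0,-0.6,0,0,0,0,0,-0.85,0,0,0,0,0,-0.85,0,0,0],
)

```text
time_s: 3.92
position: [0.4762, -0.0827, 0.0384]
orientation: [0.706, 0.708, -0.001, -0.001]
wrist_force: [-0.4, -1.0, 0.5]
grip_width: 0.0508
grasp_force: 0.0
```

arm_command(
  commands=[0,0.1,0,0,0,0,0,0.2,0,0,0,0,0,0.3,0,0,0,0,0,0.4,0,0,0,0,0,0.5,0,0,0,0,0,0.6,0,0,0,0,0,0.7,0,0,0,0,0,0.7,0,0,0,0],
)

```text
time_s: 4.92
position: [0.4773, -0.0125, 0.0396]
orientation: [0.706, 0.708, 0.0, -0.0]
wrist_force: [0.7, 0.8, -0.4]
grip_width: 0.0505
grasp_force: 0.1
```

```bash
cat > tk.py <<'E'
from h import *
s=snap('top');P=cloud(s);a=s['pixels'].astype(int)
m=(a.min(-1)>110)&(a[...,0]-a[...,2]>15)&(a[...,0]>a[...,1])&(P[...,2]>.06)&(P[...,2]<.095)&(P[...,0]<.6)&(P[...,0]>.38)
n,l,st,c=cv2.connectedComponentsWithStats(m.astype(np.uint8))
i=1+st[1:,4].argmax();p=P[l==i];print(st[i],p.mean(0),p[:,2].max(),cv2.minEnclosingCircle(p[:,:2].astype(np.float32)))
print(arm.get_state()['position'],arm.get_state()['time_s'])
save(s,'last.png',(100,150,300,300),4)
E
python3 tk.py
```

```text
[478 191  21  28 235] [ 0.50490909 -0.65084922  0.07795004] 0.09469920120696684 ((0.5095397233963013, -0.675656795501709), 0.03778865188360214)
[ 0.4771523  -0.01273147  0.03938918] 4.975
```

View pics/last.png

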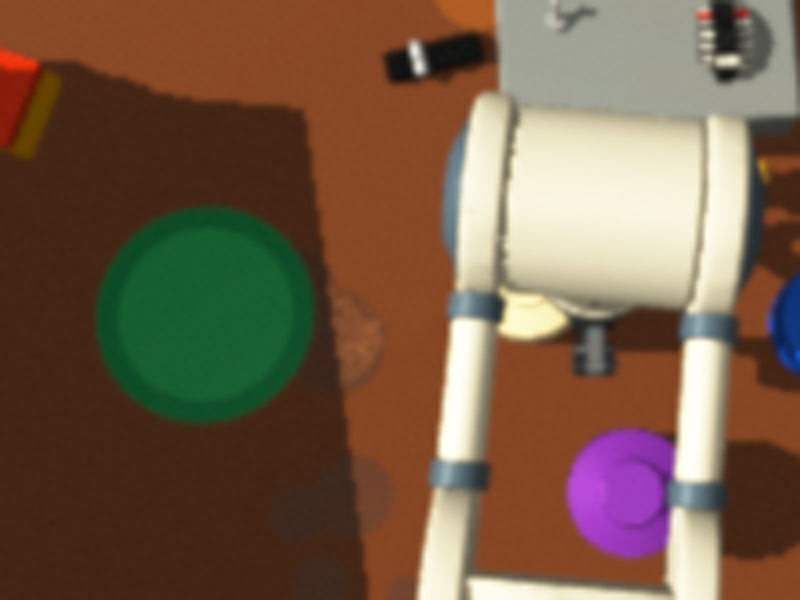

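The tank (visible at crop (530,320)) is moving ahead of the fingers. I'll keep pushing.

arm_command(
  commands=[-0.01,0.12,0,0,0,0,-0.02,0.24,0,0,0,0,-0.03,0.36,0,0,0,0,-0.04,0.48,0,0,0,0,-0.05,0.6,0,0,0,0,-0.06,0.72,0,0,0,0,-0.07,0.84,0,0,0,0,-0.08,0.96,0,0,0,0],
)

```text
time_s: 5.98
position: [0.4692, 0.0832, 0.0396]
orientation: [0.707, 0.708, -0.0, -0.0]
wrist_force: [0.4, -4.0, 1.3]
grip_width: 0.0507
grasp_force: 2.0
```

arm_command(
  commands=[-0.01,0.12,0,0,0,0,-0.02,0.24,0,0,0,0,-0.03,0.36,0,0,0,0,-0.04,0.48,0,0,0,0,-0.05,0.6,0,0,0,0,-0.06,0.72,0,0,0,0,-0.07,0.84,0,0,0,0,-0.075,0.9,0,0,0,0,-0.075,0.9,0,0,0,0],
)

```text
time_s: 7.1
position: [0.4616, 0.1734, 0.0393]
orientation: [0.706, 0.708, 0.0, -0.001]
wrist_force: [0.1, 0.1, 0.1]
grip_width: 0.0506
grasp_force: 0.1
```

```bash
cat > tk.py <<'E'
from h import *
for c in('top','side'):
    s=snap(c)
    for d in arm.pinpoint('tank_mid',c): print(c,round(d['conf'],2),at_z(s,*d['at'],.042).round(4))
    P=cloud(s);a=s['pixels'].astype(int)
    m=(np.hypot(P[...,0]-.46,P[...,1]-.235)<.075)&(P[...,2]>.015)&(P[...,2]<.09)&(a[...,0]-a[...,2]>12)&(a[...,0]>a[...,1])
    p=P[m]
    if len(p)>9:print(c,len(p),cv2.minEnclosingCircle(p[:,:2].astype(np.float32)),p.max(0))
    save(s,c+'_last.png',(80,80,280,280) if c=='side' else (100,150,300,300),4 if c=='top' else 3)
print(arm.get_state()['position'],arm.get_state()['time_s'])
E
python3 tk.py
```

```text
top 0.62 [ 0.3355 -0.0401  0.042 ]
top 0.6 [ 0.4448 -0.1761  0.042 ]
top 0.5 [0.4654 0.2032 0.042 ]
top 55 ((0.42977461218833923, 0.22014468908309937), 0.020541997626423836) [0.43386788 0.24020134 0.08038535]
side 0.92 [ 0.453  -0.1876  0.042 ]
side 0.85 [ 0.3446 -0.0382  0.042 ]
side 393 ((0.46100378036499023, 0.20825110375881195), 0.04365887865424156) [0.49705321 0.24464224 0.08895373]
[0.46162698 0.17260152 0.03943669] 7.3
```

View pics/side_last.png

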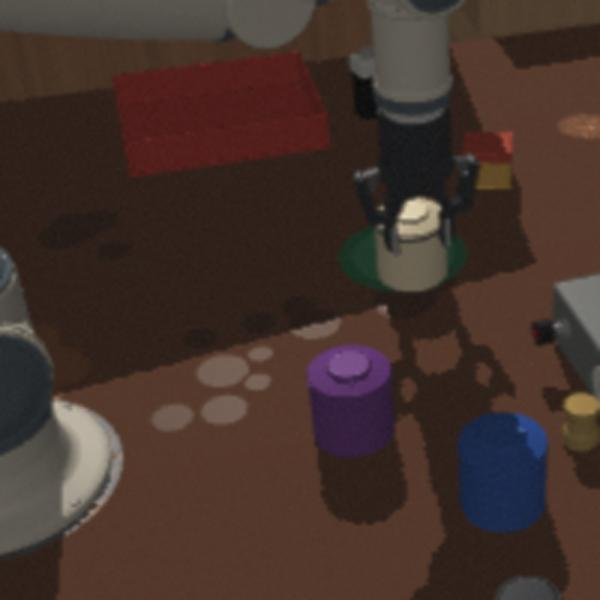

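The tank at crop (412,245) is upright, at the near side of the green disc, with the fingers around it. I'll check its base position and the TCP projection.

```bash
python3 - <<'E'
from h import *
s=snap('side')
print(at_z(s,217.5,176,0), [((proj(s,p)-80)*3).round() for p in([.4616,.1726,.0394],[.461,.208,0],[.461,.208,.084],[.461,.17,.084],[.461,.17,0],[.461,.17,.094])])
P=cloud(s)
for r in(140,146,152,158,164,170,175): print(r,s['pixels'][r,217],P[r,217].round(3),P[r,209].round(3))
E
```

```text
[4.51549044e-01 1.71974413e-01 1.11022302e-16] [array([420., 257.]), array([413., 269.]), array([410., 207.]), array([418., 225.]), array([421., 288.]), array([418., 217.])]
140 [25 26 28] [0.451 0.151 0.153] [0.427 0.159 0.152]
146 [118 111  95] [0.451 0.155 0.129] [0.43  0.178 0.119]
152 [213 200 171] [0.459 0.196 0.08 ] [0.426 0.164 0.105]
158 [128 118  98] [0.453 0.171 0.073] [0.424 0.164 0.083]
164 [106  98  81] [0.453 0.176 0.046] [0.428 0.187 0.044]
170 [107  99  82] [0.451 0.173 0.024] [0.428 0.191 0.017]
175 [105  97  81] [0.451 0.175 0.002] [ 0.426  0.191 -0.004]
```

arm_command(
  commands=[0,0.1,0,0,0,0,-0.01,0.2,0,0,0,0,-0.01,0.3,0,0,0,0,-0.01,0.36,0,0,0,0,-0.01,0.4,0,0,0,0,-0.01,0.4,0,0,0,0],
)

```text
time_s: 8.1
position: [0.4607, 0.2129, 0.0394]
orientation: [0.706, 0.708, 0.0, -0.0]
wrist_force: [0.2, -1.4, -0.5]
grip_width: 0.0501
grasp_force: 1.1
```

arm_command(
  commands=[0,-0.15,0,0,0,0,0,-0.3,0,0,0,0,0,-0.6,0,0,0,0,0,-0.9,0,0,0,0,0,-0.9,0,0,0,0],
)

```text
time_s: 8.72
position: [0.4608, 0.1202, 0.0397]
orientation: [0.708, 0.706, 0.0, 0.0]
wrist_force: [0.0, -0.7, -0.2]
grip_width: 0.0506
grasp_force: 0.0
```

```bash
sed -i 's/.46,P\[...,1\]-.235)<.075/.46,P[...,1]-.25)<.07/' tk.py; python3 tk.py
```

```text
top 0.92 [ 0.4467 -0.1697  0.042 ]
top 0.67 [0.461  0.2451 0.042 ]
top 0.61 [ 0.3418 -0.0349  0.042 ]
top 139 ((0.45177990198135376, 0.25861993432044983), 0.037131235003471375) [0.4802365  0.28990986 0.08487506]
side 0.84 [ 0.4525 -0.182   0.042 ]
side 0.77 [ 0.3405 -0.0596  0.042 ]
side 0.5 [0.4599 0.2337 0.042 ]
side 151 ((0.4565501809120178, 0.24544017016887665), 0.04113968461751938) [0.49583317 0.2859054  0.08172049]
[0.46081532 0.12271108 0.03971548] 8.925
```

arm_command(
  commands=[0,0,0.6,0,0,0,0,-0.3,1,0,0,-0.178,0,-0.6,1,0,0,-0.356,0,-0.6,1,0,0,-0.534,0,-0.6,1,0,0,-0.725,0,-0.6,1,0,0,-0.725],
  fingers=0.75,
  newtons=40,
)

```text
time_s: 9.68
position: [0.4608, 0.063, 0.1396]
orientation: [0.918, 0.396, -0.0, -0.0]
wrist_force: [0.5, -0.6, 0.2]
grip_width: 0.0643
grasp_force: 0.0
```

arm_command(
  commands=[0.2,-0.2,0,0,0,-0.178,0.4,-0.4,0,0,0,-0.356,0.7,-0.61,0,0,0,-0.534,0.866,-0.61,0,0,0,-0.725,0.866,-0.61,0,0,0,-0.725,0.866,-0.61,0,0,0,-0.725],
)

```text
time_s: 10.42
position: [0.547, 0.002, 0.1395]
orientation: [1.0, 0.03, -0.0, -0.0]
wrist_force: [-0.6, -0.3, 0.4]
grip_width: 0.0639
grasp_force: 0.0
```

```bash
python3 - <<'E'
from h import *
s=snap('side')
P=cloud(s);a=s['pixels'].astype(int)
m=(abs(P[...,0]-.547)<.03)&(abs(P[...,1]-.002)<.03)&(P[...,2]>.025)&(P[...,2]<.065)
p=P[m];print(m.sum(),np.percentile(p,[2,50,98],axis=0).round(4))
for d in arm.pinpoint('knob_head','side'): print(d['conf'],at_z(s,*d['at'],.045))
d,=proj(s,[.547,.002,.045])[None];print(d)
save(s,'k.png',(190,130,350,250),5)
st=arm.get_state();print(st['position'],st['orientation'],st['qpos'])
E
```

```text
146 [[ 0.5386 -0.0245  0.0289]
 [ 0.5695 -0.0037  0.0472]
 [ 0.5753  0.0295  0.0631]]
0.53 [ 0.54654877 -0.00823231  0.045     ]
[260.56838125 189.06442509]
[0.54697712 0.00190162 0.13983594] [ 9.99583926e-01  2.88439481e-02  3.30616563e-05 -1.46062370e-05] [-5.87457867e-02 -5.37924974e-02  1.50950255e+00  3.51171097e-05
  1.68581928e+00  1.45435867e+00]
```

View pics/k.png

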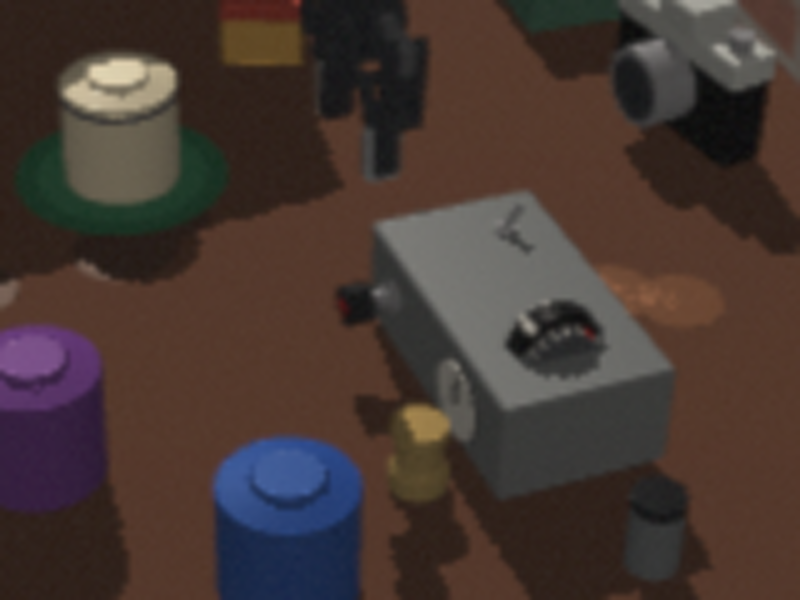

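The knob head is at crop (355,303), which is within 2 px of my estimate, and the tank stands in the green disc. I'll descend, grip and pull along the timer's -x.

arm_command(
  commands=[0,0,-0.4,0,0,0,0,0,-0.7,0,0,0,0,0,-0.95,0,0,0,0,0,-0.95,0,0,0],
)

```text
time_s: 11.02
position: [0.5455, 0.0018, 0.0425]
orientation: [1.0, 0.028, -0.002, -0.0]
wrist_force: [-0.4, -0.6, -0.2]
grip_width: 0.0641
grasp_force: 0.0
```

arm_command(
  commands=[0,0,0,0,0,0,0,0,0,0,0,0,0,0,0,0,0,0,0,0,0,0,0,0,0,0,0,0,0,0,0,0,0,0,0,0],
  fingers=0,
  newtons=40,
)

```text
time_s: 11.78
position: [0.5474, 0.0014, 0.0446]
orientation: [1.0, 0.027, -0.0, -0.0]
wrist_force: [0.8, -0.2, 0.4]
grip_width: -0.0001
grasp_force: 0.0
```

```bash
python3 - <<'E'
from h import *
s=snap('side')
save(s,'k2.png',(200,120,320,220),6)
st=arm.get_state();print(st['position'],st['grip_width'],st['grasp_force'],st['wrist_force'],proj(s,st['position']))
E
```

```text
[0.54743149 0.00142622 0.04463275] 0.0002663214520570475 0.0 [-5.17119121e-01 -5.83483181e-03 -2.40579473e-04] [260.75836582 189.24083507]
```

View pics/k2.png

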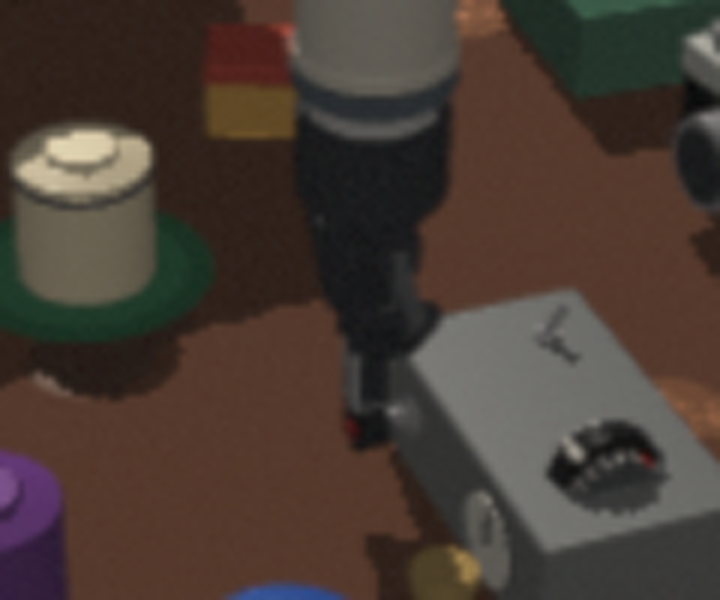

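The fingers show at crop (375,380) and appear to have closed without the head, which is visible unoccluded at (370,425). I'll check the depth there.

```bash
python3 - <<'E'
from h import *
s=snap('side');P=cloud(s)
for r in range(172,198,2): print(r,[(s['pixels'][r,c].tolist(),(P[r,c]*1000).round().astype(int).tolist()) for c in(259,262,265)])
s=snap('top');P=cloud(s);save(s,'k3.png',(215,150,275,220),8)
m=(P[...,2]>.02)&(P[...,2]<.06)&(abs(P[...,0]-.54)<.03)&(abs(P[...,1])<.04);print(m.sum(),P[m].round(3).tolist()[:30])
E
```

```text
172 [([26, 25, 26], [535, -16, 123]), ([26, 26, 29], [543, -19, 124]), ([28, 27, 29], [539, -56, 149])]
174 [([23, 25, 26], [534, -18, 118]), ([25, 26, 25], [548, -4, 106]), ([28, 27, 30], [538, -58, 143])]
176 [([26, 26, 27], [535, -14, 108]), ([23, 24, 23], [536, -40, 125]), ([24, 24, 26], [538, -60, 138])]
178 [([35, 34, 35], [536, -14, 100]), ([21, 23, 24], [538, -34, 113]), ([26, 26, 27], [547, -35, 112])]
180 [([66, 65, 65], [538, -8, 89]), ([23, 24, 26], [538, -34, 106]), ([51, 50, 49], [558, -5, 82])]
182 [([66, 66, 65], [537, -10, 82]), ([28, 28, 28], [544, -19, 87]), ([48, 49, 48], [557, -9, 77])]
184 [([66, 65, 64], [538, -8, 73]), ([26, 28, 28], [547, -11, 74]), ([48, 48, 48], [557, -10, 70])]
186 [([66, 65, 64], [539, -7, 65]), ([29, 29, 30], [545, -16, 70]), ([56, 56, 54], [572, 31, 31])]
188 [([54, 54, 52], [538, -8, 58]), ([35, 35, 35], [550, -2, 51]), ([116, 113, 112], [561, 1, 47])]
190 [([32, 18, 17], [538, -10, 52]), ([22, 20, 21], [548, -8, 48]), ([58, 56, 56], [559, -6, 44])]
192 [([44, 18, 18], [538, -10, 45]), ([23, 25, 24], [548, -9, 41]), ([42, 41, 40], [558, -10, 40])]
194 [([33, 24, 21], [178, -1039, 874]), ([50, 37, 30], [547, -12, 36]), ([70, 51, 43], [574, 36, -5])]
196 [([83, 56, 43], [553, 33, -6]), ([86, 58, 45], [561, 27, -4]), ([53, 37, 30], [570, 23, -3])]
0 []
```

```bash
python3 - <<'E'
from h import *
s=snap('side')
for y in(.034,-.030,-.04):
  for z in(.12,.135,.15): print(y,z,proj(s,[.547,y,z]).round(1))
print('closed',[ (z,proj(s,[.547,0,z]).round(1)) for z in(.026,.035,.045,.055)])
P=cloud(s);a=s['pixels'].astype(int)
m=(abs(P[...,0]-.545)<.02)&(abs(P[...,1])<.04)&(P[...,2]>.005)&(P[...,2]<.1)
v,u=np.where(m)
for r in range(176,200): 
    k=v==r
    if k.any(): print(r,u[k].min(),u[k].max(),a[r,u[k].min():u[k].max()+1].mean(1).round().astype(int).tolist(), (np.median(P[r,u[k]],0)*1000).round())
E
```

```text
0.034 0.12 [257.6 163.3]
0.034 0.135 [257.7 159.2]
0.034 0.15 [257.7 155. ]
-0.03 0.12 [264.5 174.9]
-0.03 0.135 [264.6 170.6]
-0.03 0.15 [264.8 166.4]
-0.04 0.12 [265.6 176.7]
-0.04 0.135 [265.8 172.5]
-0.04 0.15 [265.9 168.2]
closed [(0.026, array([260.7, 194.3])), (0.035, array([260.7, 192. ])), (0.045, array([260.8, 189.4])), (0.055, array([260.8, 186.8]))]
177 257 258 [56, 34] [535.  -1.  95.]
178 257 258 [59, 40] [535.  -2.  93.]
179 257 259 [62, 56, 57] [536.  -5.  91.]
180 257 265 [61, 60, 66, 39, 25, 26, 27, 37, 53] [540.  -6.  85.]
181 257 265 [57, 60, 67, 35, 25, 28, 27, 35, 50] [541. -11.  85.]
182 257 265 [55, 62, 65, 35, 26, 27, 30, 37, 49] [542.  -9.  81.]
183 257 265 [57, 62, 65, 34, 27, 25, 26, 37, 48] [543. -11.  77.]
184 257 265 [56, 62, 66, 37, 26, 25, 30, 36, 49] [542. -12.  74.]
185 257 264 [58, 62, 65, 35, 27, 25, 28, 35] [540. -11.  71.]
186 258 264 [61, 67, 37, 31, 31, 32, 41] [542. -12.  69.]
187 258 264 [55, 68, 50, 42, 46, 50, 60] [542. -11.  62.]
188 257 265 [41, 40, 55, 47, 42, 36, 35, 75, 114] [547.  -1.  51.]
189 257 266 [42, 30, 28, 26, 25, 21, 26, 50, 79, 79] [547.  -5.  49.]
190 257 266 [45, 38, 24, 23, 21, 22, 22, 33, 55, 71] [546.  -7.  47.]
191 258 266 [36, 30, 23, 24, 21, 22, 27, 47, 57] [547. -10.  46.]
192 258 265 [36, 28, 21, 22, 19, 23, 29, 41] [546. -10.  42.]
193 258 264 [43, 25, 17, 21, 25, 25, 36] [543. -10.  39.]
194 259 263 [28, 27, 33, 37, 44] [543.  -8.  33.]
```

The depth shows the closed fingertips ending at z≈0.057, just above the head, about 12 mm above the reported TCP instead of 19 mm below it. The hover picture shows the same offset. I'll reopen, go lower in small steps while watching the force, and close again.

arm_command(
  commands=[0,0,0,0,0,0,0,0,0,0,0,0,0,0,0,0,0,0,0,0,0,0,0,0],
  fingers=0.65,
)

```text
time_s: 12.48
position: [0.5474, 0.0014, 0.0447]
orientation: [1.0, 0.027, -0.0, -0.0]
wrist_force: [-0.2, -0.7, -0.9]
grip_width: 0.0557
grasp_force: 0.0
```

arm_command(
  commands=[0,0,-0.05,0,0,0,0,0,-0.1,0,0,0,0,0,-0.15,0,0,0,0,0,-0.15,0,0,0],
)

```text
time_s: 12.98
position: [0.5469, 0.0014, 0.0288]
orientation: [1.0, 0.027, -0.001, -0.0]
wrist_force: [1.1, -0.8, -1.1]
grip_width: 0.0552
grasp_force: 0.0
```

```bash
python3 - <<'E'
from h import *
s=snap('side');P=cloud(s);a=s['pixels'].astype(int)
m=(abs(P[...,0]-.547)<.016)&(P[...,1]>-.06)&(P[...,1]<-.018)&(P[...,2]>.005)
p=P[m];print(len(p),p[:,2].min(),np.percentile(p[:,2],3),p[p[:,2].argmin()])
print(arm.get_state()['wrist_force'])
E
```

```text
897 0.046608492497034915 0.0627973100011977 [ 0.54208214 -0.03526222  0.04660849]
[-0.20334425 -0.69267787 -0.04486885]
```

arm_command(
  commands=[0,0,-0.05,0,0,0,0,0,-0.1,0,0,0,0,0,-0.14,0,0,0,0,0,-0.14,0,0,0],
)

```text
time_s: 13.52
position: [0.5471, 0.0015, 0.0151]
orientation: [1.0, 0.027, -0.001, -0.0]
wrist_force: [-0.1, -0.1, -0.1]
grip_width: 0.056
grasp_force: 0.0
```

arm_command(
  commands=[0,0,0,0,0,0,0,0,0,0,0,0,0,0,0,0,0,0,0,0,0,0,0,0,0,0,0,0,0,0],
  fingers=0,
)

```text
time_s: 14.15
position: [0.5473, 0.0035, 0.0163]
orientation: [1.0, 0.027, 0.0, -0.002]
wrist_force: [-1.9, 6.2, 1.4]
grip_width: 0.0248
grasp_force: 39.3
```

It is gripped at 25 mm. Now I'll pull.

arm_command(
  commands=[-0.04,0.02,0,0,0,0,-0.08,0.015,0,0,0,0,-0.12,0.015,0,0,0,0,-0.15,0.01,0,0,0,0,-0.15,0.01,0,0,0,0,-0.15,0.01,0,0,0,0],
)

```text
time_s: 14.9
position: [0.5334, 0.0027, 0.0163]
orientation: [1.0, 0.027, 0.001, -0.0]
wrist_force: [4.8, 2.9, 1.9]
grip_width: 0.0244
grasp_force: 39.6
```

arm_command(
  commands=[0,0,0,0,0,0,0,0,0,0,0,0,0,0,0,0,0,0],
  fingers=0.65,
)

```text
time_s: 15.28
position: [0.5319, 0.0022, 0.0151]
orientation: [1.0, 0.027, -0.001, 0.0]
wrist_force: [-0.7, -0.7, 0.6]
grip_width: 0.0555
grasp_force: 0.0
```

arm_command(
  commands=[0,0,0.3,0,0,0,0,0,0.6,0,0,0,0,0,1,0,0,0,0,0,1,0,0,0],
)

```text
time_s: 15.78
position: [0.5343, 0.0022, 0.1198]
orientation: [1.0, 0.027, 0.003, 0.0]
wrist_force: [-0.2, 0.3, 0.0]
grip_width: 0.0556
grasp_force: 0.0
```

```bash
python3 - <<'E'
from h import *
s=snap('side');P=cloud(s)
m=(abs(P[...,0]-.54)<.04)&(abs(P[...,1]-.002)<.02)&(P[...,2]>.033)&(P[...,2]<.06)
p=P[m];print(len(p),np.percentile(p[:,0],[1,3,5,10,25]))
save(s,'k4.png',(210,130,330,230),6)
print(arm.get_state()['position'],arm.get_state()['orientation'])
E
```

```text
114 [0.52357599 0.52382706 0.52418159 0.52498449 0.53075447]
[0.5332992  0.00226939 0.11737954] [9.99637368e-01 2.68796253e-02 1.60298559e-03 2.20241477e-04]
```

View pics/k4.png

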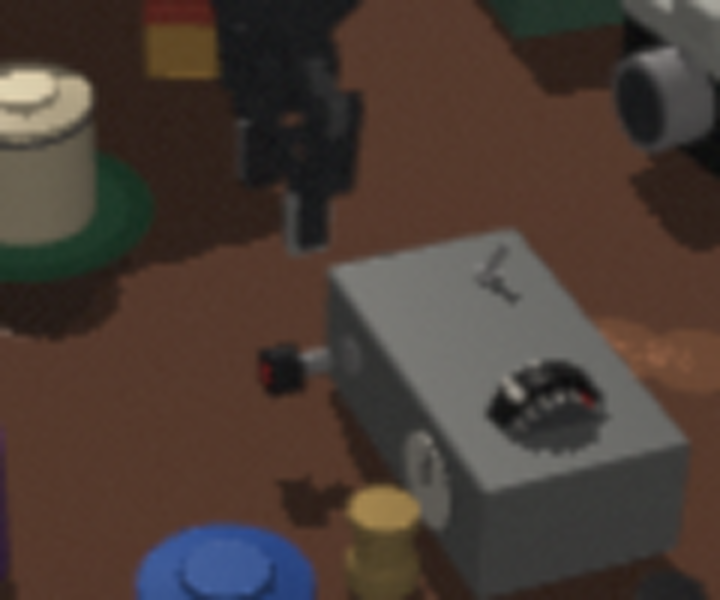

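The knob is out: its head is at crop (280,370), with the front about 15 mm nearer. The wheel's bar is at crop (513,388), on the robot's side. I'll work out its angle.

```bash
cat > wh.py <<'E'
from h import *
import sys
ye=np.radians(3.05);R=np.array([[np.cos(ye),-np.sin(ye)],[np.sin(ye),np.cos(ye)]])
def W(x,y,z): return np.r_[np.array([.6305,-.054])+R@[x,y],z]
def scan():
    for c in('side','top'):
        s=snap(c);g=s['pixels'].astype(float).mean(-1).astype(np.float32)
        th=np.radians(np.arange(-80,81,5));v=[]
        for t in th:
            q=np.array([proj(s,W(.03*np.sin(t),-.05+o,.068+.03*np.cos(t))) for o in(-.003,0,.003)],np.float32)
            v.append(cv2.remap(g,q[:,0],q[:,1],cv2.INTER_LINEAR).mean())
        print(c,[(int(round(np.degrees(t))),int(x)) for t,x in zip(th,v)])
if __name__=='__main__':
    print('axle',W(0,-.05,.068),'knob',W(-.094,.06,.045)); scan()
    st=arm.get_state();print(st['position'],st['time_s'])
E
python3 wh.py
```

```text
axle [ 0.63316037 -0.10392917  0.068     ] knob [0.53344071 0.00091351 0.045     ]
side [(-80, 62), (-75, 48), (-70, 46), (-65, 43), (-60, 43), (-55, 51), (-50, 79), (-45, 118), (-40, 121), (-35, 80), (-30, 60), (-25, 63), (-20, 72), (-15, 83), (-10, 84), (-5, 69), (0, 64), (5, 66), (10, 69), (15, 73), (20, 78), (25, 85), (30, 89), (35, 91), (40, 94), (45, 94), (50, 96), (55, 97), (60, 97), (65, 96), (70, 92), (75, 84), (80, 73)]
top [(-80, 90), (-75, 88), (-70, 88), (-65, 88), (-60, 88), (-55, 89), (-50, 89), (-45, 90), (-40, 93), (-35, 96), (-30, 99), (-25, 102), (-20, 108), (-15, 112), (-10, 115), (-5, 119), (0, 126), (5, 132), (10, 139), (15, 147), (20, 151), (25, 157), (30, 163), (35, 169), (40, 175), (45, 181), (50, 188), (55, 194), (60, 197), (65, 200), (70, 203), (75, 206), (80, 209)]
[0.53189273 0.00240011 0.11452613] 15.925
```

The bar is at about -42°, so it's two clicks on the robot's side and needs four clicks forward. I'll shut the fingers and go above the wheel.

arm_command(
  commands=[0,0,0.15,0,0,0,0.3,-0.6,0.15,0,0,0,0.45,-0.6,0.15,0,0,0,0.45,-0.6,0.15,0,0,0],
  fingers=0,
)

```text
time_s: 16.42
position: [0.5776, -0.0582, 0.1301]
orientation: [1.0, 0.026, -0.001, -0.0]
wrist_force: [-0.5, -0.1, -0.2]
grip_width: 0.0001
grasp_force: 0.0
```

arm_command(
  commands=[0.45,-0.46,0,0,0,0,0.45,-0.46,-0.1,0,0,0,0.45,-0.46,-0.15,0,0,0,0.45,-0.46,-0.15,0,0,0],
)

```text
time_s: 16.92
position: [0.6216, -0.1024, 0.1158]
orientation: [1.0, 0.027, -0.0, -0.0]
wrist_force: [0.7, -0.5, 0.2]
grip_width: -0.0002
grasp_force: 0.0
```

```bash
python3 - <<'E'
from h import *
s=snap('side');P=cloud(s)
st=arm.get_state();print(st['position'],st['orientation'],st['wrist_force'],st['grip_width'])
x,y,z=st['position']
m=(abs(P[...,0]-x)<.013)&(abs(P[...,1]-y)<.03)&(P[...,2]>.103)&(P[...,2]<.2)
p=P[m];k=np.argsort(p[:,2])[:12];print(p[k].round(4))
q=p[p[:,2]<z+.03];print(q.min(0),q.max(0))
save(s,'w.png',(250,130,350,230),6)
E
```

```text
[ 0.6219422  -0.10252627  0.1164615 ] [ 9.99622439e-01  2.74749839e-02  3.23402065e-04 -1.26218282e-05] [-0.20357737 -0.25037063  0.07195699] 0.00034236287046348176
[[ 0.6167 -0.1088  0.1266]
 [ 0.625  -0.1103  0.1294]
 [ 0.6273 -0.1121  0.1301]
 [ 0.6118 -0.1128  0.1305]
 [ 0.6109 -0.1075  0.1305]
 [ 0.6156 -0.1105  0.1316]
 [ 0.6106 -0.1003  0.1326]
 [ 0.6119 -0.1119  0.1333]
 [ 0.612  -0.1111  0.1362]
 [ 0.6099 -0.1014  0.1369]
 [ 0.6276 -0.1173  0.1371]
 [ 0.6148 -0.1188  0.1375]]
[ 0.6096617  -0.12024951  0.12659519] [ 0.62808415 -0.09759058  0.14607479]
```

arm_command(
  commands=[0.03,-0.015,-0.1,0,0,0,0.03,-0.015,-0.2,0,0,0,0.03,-0.015,-0.26,0,0,0,0.03,-0.015,-0.26,0,0,0,0.03,-0.015,-0.26,0,0,0],
)

```text
time_s: 17.6
position: [0.6255, -0.1051, 0.0899]
orientation: [1.0, 0.027, 0.0, 0.0]
wrist_force: [0.8, -1.0, -0.3]
grip_width: 0.0001
grasp_force: 0.0
```

arm_command(
  commands=[0,0,-0.015,0,0,0,0,0,-0.03,0,0,0,0,0,-0.03,0,0,0,0,0,-0.03,0,0,0],
)

```text
time_s: 18.1
position: [0.6254, -0.1051, 0.0867]
orientation: [1.0, 0.027, 0.0, -0.0]
wrist_force: [-0.4, -0.6, -0.7]
grip_width: -0.0001
grasp_force: 0.0
```

arm_command(
  commands=[0,0,-0.01,0,0,0,0,0,-0.02,0,0,0,0,0,-0.02,0,0,0,0,0,-0.02,0,0,0],
)

```text
time_s: 18.6
position: [0.6254, -0.1051, 0.0847]
orientation: [1.0, 0.027, -0.0, -0.0]
wrist_force: [-0.4, -0.8, 0.2]
grip_width: -0.0002
grasp_force: 0.0
```

arm_command(
  commands=[0,0,-0.01,0,0,0,0,0,-0.02,0,0,0,0,0,-0.02,0,0,0,0,0,-0.02,0,0,0],
)

```text
time_s: 19.1
position: [0.6254, -0.1051, 0.0827]
orientation: [1.0, 0.027, 0.0, 0.0]
wrist_force: [-0.9, -0.2, -0.7]
grip_width: 0.0001
grasp_force: 0.0
```

arm_command(
  commands=[0,0,-0.01,0,0,0,0,0,-0.02,0,0,0,0,0,-0.02,0,0,0,0,0,-0.02,0,0,0],
)

```text
time_s: 19.6
position: [0.6253, -0.1051, 0.0808]
orientation: [1.0, 0.027, -0.0, 0.0]
wrist_force: [-1.2, -1.1, 0.8]
grip_width: 0.0003
grasp_force: 0.6
```

arm_command(
  commands=[0,0,-0.01,0,0,0,0,0,-0.02,0,0,0,0,0,-0.02,0,0,0,0,0,-0.02,0,0,0],
)

```text
time_s: 20.1
position: [0.6257, -0.1051, 0.0792]
orientation: [1.0, 0.027, 0.0, 0.0]
wrist_force: [-0.8, 0.0, 5.4]
grip_width: -0.0001
grasp_force: 2.4
```

```bash
python3 - <<'E'
from h import *
s=snap('side');P=cloud(s);a=s['pixels']
st=arm.get_state();print(st['position'],st['wrist_force'])
save(s,'w2.png',(270,150,340,220),8)
E
```

```text
[ 0.62568461 -0.10509002  0.07914175] [-0.99426299 -0.23403994  4.51952748]
```

View pics/w2.png

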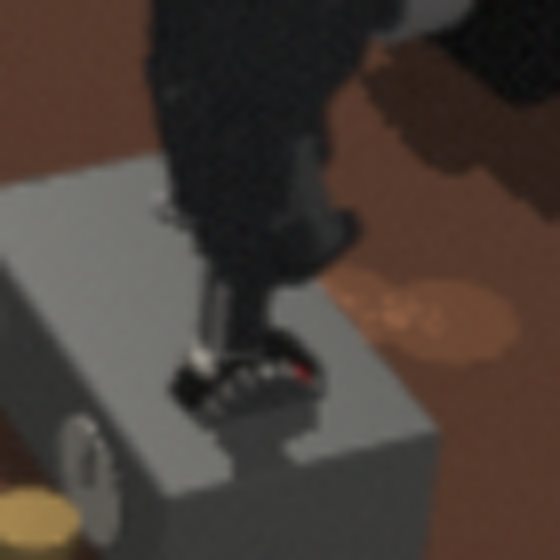

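The fingertip bears on the wheel's top (crop (215,350)) with about 5 N. I'll press slightly more and roll it forward.

arm_command(
  commands=[0,0,-0.008,0,0,0,0.03,0.002,-0.008,0,0,0,0.06,0.003,-0.008,0,0,0,0.09,0.005,-0.008,0,0,0,0.12,0.006,-0.008,0,0,0,0.15,0.008,-0.008,0,0,0,0.18,0.009,-0.008,0,0,0,0.18,0.009,-0.008,0,0,0],
)

```text
time_s: 21.15
position: [0.6445, -0.1041, 0.0787]
orientation: [1.0, 0.027, 0.001, 0.0]
wrist_force: [0.9, 0.1, 6.3]
grip_width: -0.0
grasp_force: 2.9
```

arm_command(
  commands=[0,0,0.1,0,0,0,-0.05,0,0.3,0,0,0,-0.2,-0.009,0.3,0,0,0,-0.5,0,0.3,0,0,0,-0.5,0,0.3,0,0,0],
)

```text
time_s: 21.78
position: [0.5922, -0.1042, 0.109]
orientation: [1.0, 0.027, 0.0, 0.0]
wrist_force: [0.5, -0.3, -0.4]
grip_width: -0.0003
grasp_force: 0.0
```

```bash
python3 wh.py
```

```text
axle [ 0.63316037 -0.10392917  0.068     ] knob [0.53344071 0.00091351 0.045     ]
side [(-80, 67), (-75, 48), (-70, 45), (-65, 41), (-60, 38), (-55, 38), (-50, 40), (-45, 43), (-40, 48), (-35, 48), (-30, 56), (-25, 65), (-20, 74), (-15, 94), (-10, 127), (-5, 142), (0, 127), (5, 93), (10, 77), (15, 78), (20, 81), (25, 85), (30, 88), (35, 91), (40, 94), (45, 94), (50, 95), (55, 96), (60, 97), (65, 95), (70, 92), (75, 83), (80, 71)]
top [(-80, 34), (-75, 33), (-70, 32), (-65, 32), (-60, 32), (-55, 33), (-50, 37), (-45, 45), (-40, 61), (-35, 86), (-30, 123), (-25, 165), (-20, 197), (-15, 211), (-10, 210), (-5, 205), (0, 204), (5, 202), (10, 202), (15, 203), (20, 204), (25, 206), (30, 207), (35, 209), (40, 210), (45, 211), (50, 212), (55, 212), (60, 212), (65, 212), (70, 212), (75, 212), (80, 212)]
[ 0.59372425 -0.10427616  0.10891709] 21.875
```

The bar is now at the top, two clicks done. I'll do the same stroke again.

arm_command(
  commands=[0.315,-0.005,0,0,0,0,0.315,-0.005,0,0,0,0,0.315,-0.005,-0.15,0,0,0,0.315,-0.005,-0.25,0,0,0,0.315,-0.005,-0.28,0,0,0,0.315,-0.005,-0.3,0,0,0,0.315,-0.005,-0.3,0,0,0],
)

```text
time_s: 22.75
position: [0.6252, -0.1046, 0.0791]
orientation: [1.0, 0.027, 0.001, 0.0]
wrist_force: [-1.7, 1.3, 5.1]
grip_width: -0.0001
grasp_force: 2.4
```

arm_command(
  commands=[0,0,0,0,0,0,0.03,0.002,0,0,0,0,0.06,0.003,0,0,0,0,0.09,0.005,0,0,0,0,0.12,0.006,0,0,0,0,0.15,0.008,0,0,0,0,0.18,0.009,0,0,0,0,0.18,0.009,0,0,0,0],
)

```text
time_s: 23.75
position: [0.6441, -0.1036, 0.0789]
orientation: [1.0, 0.027, 0.001, 0.0]
wrist_force: [1.3, 1.5, 5.2]
grip_width: 0.0005
grasp_force: 2.6
```

arm_command(
  commands=[0,0,0.1,0,0,0,-0.05,0,0.3,0,0,0,-0.2,-0.009,0.3,0,0,0,-0.5,0,0.3,0,0,0,-0.5,0,0.3,0,0,0],
)

```text
time_s: 24.38
position: [0.5917, -0.104, 0.1091]
orientation: [1.0, 0.027, 0.0, 0.0]
wrist_force: [0.1, -0.1, 0.1]
grip_width: -0.0001
grasp_force: 0.0
```

```bash
python3 wh.py
```

```text
axle [ 0.63316037 -0.10392917  0.068     ] knob [0.53344071 0.00091351 0.045     ]
side [(-80, 68), (-75, 49), (-70, 46), (-65, 41), (-60, 38), (-55, 38), (-50, 39), (-45, 44), (-40, 48), (-35, 49), (-30, 56), (-25, 65), (-20, 72), (-15, 77), (-10, 77), (-5, 70), (0, 67), (5, 65), (10, 70), (15, 78), (20, 85), (25, 94), (30, 103), (35, 107), (40, 108), (45, 106), (50, 103), (55, 102), (60, 101), (65, 99), (70, 95), (75, 85), (80, 73)]
top [(-80, 33), (-75, 32), (-70, 31), (-65, 31), (-60, 32), (-55, 34), (-50, 40), (-45, 50), (-40, 69), (-35, 99), (-30, 138), (-25, 178), (-20, 205), (-15, 215), (-10, 211), (-5, 205), (0, 200), (5, 199), (10, 200), (15, 202), (20, 204), (25, 205), (30, 207), (35, 208), (40, 210), (45, 211), (50, 212), (55, 212), (60, 212), (65, 212), (70, 212), (75, 212), (80, 212)]
[ 0.59324091 -0.10395618  0.10902543] 24.475
```

arm_command(
  commands=[-0.3,0.3,0.1,0,0,0,-0.6,0.6,0.1,0,0,0,-0.9,0.9,0.1,0,0,0,-0.9,0.9,0.1,0,0,0],
)

```text
time_s: 24.98
position: [0.5025, -0.0121, 0.1187]
orientation: [1.0, 0.028, 0.001, -0.0]
wrist_force: [-0.3, 0.7, 0.1]
grip_width: -0.0002
grasp_force: 0.0
```

arm_command(
  commands=[-0.19,0.155,0,0,0,0,-0.19,0.155,0,0,0,0,-0.19,0.155,0,0,0,0],
)

```text
time_s: 25.35
position: [0.485, 0.0011, 0.1182]
orientation: [1.0, 0.027, 0.0, 0.0]
wrist_force: [-0.0, -0.6, -0.3]
grip_width: 0.0001
grasp_force: 0.0
```

```bash
python3 wh.py; python3 - <<'E'
from h import *
s=snap('top');save(s,'wt.png',(215,130,315,230),6)
E
```

```text
axle [ 0.63316037 -0.10392917  0.068     ] knob [0.53344071 0.00091351 0.045     ]
side [(-80, 67), (-75, 49), (-70, 45), (-65, 41), (-60, 38), (-55, 38), (-50, 40), (-45, 44), (-40, 49), (-35, 49), (-30, 56), (-25, 66), (-20, 73), (-15, 76), (-10, 77), (-5, 70), (0, 66), (5, 65), (10, 70), (15, 78), (20, 85), (25, 94), (30, 103), (35, 107), (40, 109), (45, 106), (50, 104), (55, 102), (60, 101), (65, 99), (70, 95), (75, 85), (80, 72)]
top [(-80, 195), (-75, 190), (-70, 185), (-65, 180), (-60, 174), (-55, 167), (-50, 159), (-45, 149), (-40, 137), (-35, 120), (-30, 95), (-25, 60), (-20, 36), (-15, 31), (-10, 31), (-5, 29), (0, 28), (5, 28), (10, 27), (15, 26), (20, 26), (25, 41), (30, 76), (35, 130), (40, 164), (45, 183), (50, 163), (55, 144), (60, 133), (65, 126), (70, 121), (75, 120), (80, 122)]
[0.48466504 0.00109304 0.11784466] 25.45
```

View pics/wt.png

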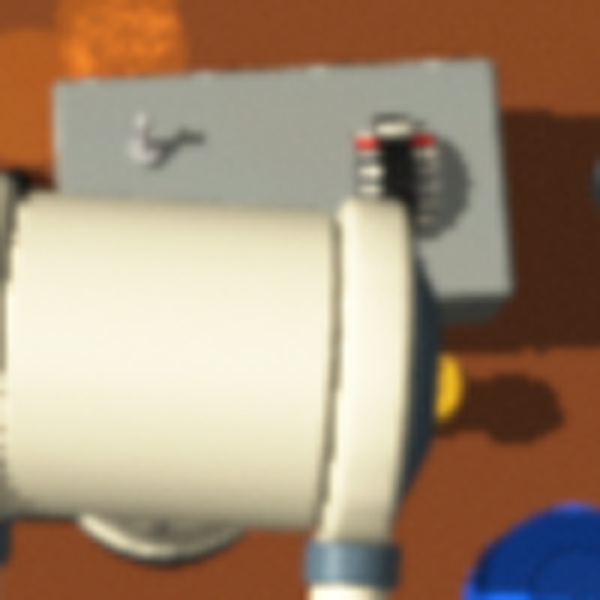

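The bar at crop (392,128) is in line with the red marks at (370,143) and (423,143), allowing for its larger radius. Both scans give about +40°. Now I'll lower in front of the knob and push it home.

arm_command(
  commands=[0,0,-0.5,0,0,0,0,0,-0.9,0,0,0,0,0,-1,0,0,0,0,0,-1,0,0,0],
)

```text
time_s: 26.0
position: [0.4841, 0.0015, 0.0181]
orientation: [1.0, 0.027, -0.0, 0.0]
wrist_force: [-0.4, -0.4, 0.6]
grip_width: -0.0002
grasp_force: 0.0
```

arm_command(
  commands=[0.1,0.005,-0.03,0,0,0,0.2,0.01,-0.03,0,0,0,0.25,0.01,-0.03,0,0,0,0.3,0.01,-0.03,0,0,0,0.35,0.01,-0.03,0,0,0,0.39,0.01,-0.03,0,0,0,0.41,0.01,-0.03,0,0,0,0.41,0.01,-0.03,0,0,0],
)

```text
time_s: 27.0
position: [0.5252, 0.0027, 0.015]
orientation: [1.0, 0.027, 0.0, 0.0]
wrist_force: [0.0, 0.4, -0.6]
grip_width: 0.0002
grasp_force: 0.0
```

arm_command(
  commands=[0.02,0,0,0,0,0,0.03,0,0,0,0,0,0.04,0,0,0,0,0,0.04,0,0,0,0,0],
)

```text
time_s: 27.5
position: [0.5289, 0.0027, 0.0148]
orientation: [1.0, 0.027, -0.0, 0.0]
wrist_force: [-0.2, 0.8, -0.6]
grip_width: 0.0001
grasp_force: 0.0
```

```bash
cat > kn.py <<'E'
from h import *
s=snap('side');P=cloud(s)
m=(abs(P[...,0]-.54)<.03)&(abs(P[...,1]+.005)<.012)&(P[...,2]>.033)&(P[...,2]<.056)
p=P[m];print(len(p),np.percentile(p[:,0],[1,3,5,10,25]).round(4))
st=arm.get_state();print(st['position'],st['wrist_force'])
E
python3 kn.py
```

```text
99 [0.5163 0.5169 0.5173 0.518  0.5238]
[0.52895612 0.00272976 0.01486732] [ 0.13722234 -0.34234243  0.73695728]
```

arm_command(
  commands=[0.015,0,0,0,0,0,0.03,0,0,0,0,0,0.03,0,0,0,0,0,0.03,0,0,0,0,0],
)

```text
time_s: 28.05
position: [0.5289, 0.0027, 0.0147]
orientation: [1.0, 0.027, -0.004, -0.0]
wrist_force: [-14.4, -0.2, 8.0]
grip_width: -0.0003
grasp_force: 7.1
```

arm_command(
  commands=[-0.2,0,0,0,0,0,-0.4,0,0,0,0,0,-0.4,0,0.5,0,0,0,-0.4,0,1,0,0,0,-0.4,0,1,0,0,0],
)

```text
time_s: 28.68
position: [0.4946, 0.0026, 0.1204]
orientation: [1.0, 0.027, 0.005, 0.0]
wrist_force: [1.1, 0.3, 0.4]
grip_width: 0.0001
grasp_force: 0.0
```

```bash
python3 kn.py;python3 wh.py; python3 tk.py
```

```text
68 [0.5382 0.5384 0.5385 0.5389 0.5425]
[0.49334172 0.00266454 0.11739702] [ 0.30432853 -1.52274022 -0.90989413]
axle [ 0.63316037 -0.10392917  0.068     ] knob [0.53344071 0.00091351 0.045     ]
side [(-80, 67), (-75, 49), (-70, 46), (-65, 41), (-60, 38), (-55, 38), (-50, 40), (-45, 43), (-40, 47), (-35, 49), (-30, 56), (-25, 65), (-20, 71), (-15, 76), (-10, 77), (-5, 71), (0, 66), (5, 64), (10, 70), (15, 79), (20, 86), (25, 94), (30, 103), (35, 108), (40, 109), (45, 106), (50, 104), (55, 102), (60, 101), (65, 99), (70, 95), (75, 85), (80, 72)]
top [(-80, 159), (-75, 155), (-70, 151), (-65, 145), (-60, 139), (-55, 133), (-50, 128), (-45, 124), (-40, 119), (-35, 113), (-30, 107), (-25, 100), (-20, 93), (-15, 82), (-10, 66), (-5, 46), (0, 32), (5, 27), (10, 27), (15, 26), (20, 25), (25, 41), (30, 76), (35, 130), (40, 164), (45, 181), (50, 161), (55, 143), (60, 132), (65, 125), (70, 121), (75, 120), (80, 121)]
[0.49161217 0.00276257 0.11390621] 28.825
top 0.86 [0.4657 0.2431 0.042 ]
top 0.67 [ 0.3363 -0.0383  0.042 ]
top 0.62 [ 0.4504 -0.1739  0.042 ]
top 857 ((0.4606906771659851, 0.2520103454589844), 0.03980276361107826) [0.4984775  0.29105643 0.08801191]
side 0.7 [ 0.3449 -0.0407  0.042 ]
side 0.68 [ 0.4543 -0.1796  0.042 ]
side 0.66 [0.4587 0.2489 0.042 ]
side 519 ((0.4574603736400604, 0.24895426630973816), 0.04459964483976364) [0.49878749 0.29271383 0.08228063]
[0.49118476 0.00280269 0.11321024] 29.025
```

The knob front is at x 0.538, the same as at the start, so it's fully in. The wheel is at the red mark and the tank is at the disc's centre.

```bash
python3 -c "
from rig import arm
print(arm.job_done())"
```

```text
the job is handed in; nothing more can be done
None
```

The job is handed in with no verdict returned; by my last measurements the tank stands upright within about 5 mm of the green disc's centre, the thumbwheel's bar is at the red mark (about +40°), and the knob is fully home.

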